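# Load the cast tray and index it to the camera

### The job

Stand the two loose stone casts in the two empty cells of the tray, one in each, upright and with their front teeth towards the camera's side of the slide. Then pull up the spring plunger by its black knob, slide the tray one hole along towards the end where the camera stands, let the pin drop fully home in that hole, and finish still holding the knob, pin home, so that the tray stays locked for the shot. Leave the mixing bowl, the jar, the paper cup and the camera alone.

Things in the scene. Friction and masses are not known exactly. Their poses are not given: they have to be found in the camera images.
- slide_frame: Fixed ladder-like frame of the cast slide. Origin on the table under its middle; x points away from the robot (to the camera's side), y along the slide, z up. Steel index tube along y at x = -67 mm, the robot's side; 12 mm round guide rod at x = +30 mm under the tray; two aluminium cross feet, 12 mm high, x -97 to +53 mm, at y = +-205 mm.
- index_tube (a point): Centre of the middle hole, on the top face of the index tube, 40 mm above the table; axes as slide_frame. The square steel tube is 25 mm wide and 436 mm long; its top has five 10 mm holes at y = -140, -70, 0, +70, +140 mm from here.
- tray (a joint): Travel of the tray along the slide (m), positive to +y of slide_frame: 0 at the start (pin in the middle hole), +0.07 and -0.07 in the next holes, end stops at +-0.146. Tray and sleeve weigh 0.7 kg and drag with about 2.5 N. It moves only while the pin is out of the holes.
- plunger (a joint): Lift of the spring plunger (m): 0 fully home, pin 8 mm deep in a hole; about 0.008 when the pin rests on the tube between holes (not locked); 0.012 fully up. Above 0.0085 the pin is clear and the tray slides. The spring pushes down with 5 N at home and 9 N fully up and it does not latch up. The 8 mm pin has a round nose and about 1 mm play each way in the hole.
- knob: Black round knob fixed on the plunger: lift it to pull the pin, move it sideways to move the tray. 28 mm diameter, 22 mm high; origin at the centre of its underside, 63 mm above the table when home; x = -67 mm in slide_frame, y = the tray's travel. Below it an 18 mm barrel (top 60 mm above the table) on an aluminium sleeve 80 mm long, 36 mm wide (top 46 mm).
- cell_left (a point): Centre of the floor of the cell at the slide's +y side, 38 mm above the table; axes as slide_frame; moves with the tray. Empty at the start. The white divided tray, 74 x 214 mm outside, has three cells in a row along y, 66 x 66 mm inside, centres 70 mm apart; its walls and dividers are 4 mm thick, tops 18 mm above the cell floor.
- cell_mid (a point): The same for the middle cell, which already holds a cast.
- cell_right (a point): The same for the cell at the slide's -y side. Empty at the start.
- cast_a: Loose dental stone cast, about 0.16 kg: pink D-shaped plinth 48 mm high, 50 mm wide (y), flat heel 22 mm behind the origin (-x), round front 25 mm ahead (+x); tan gum and cream teeth on top, up to 61 mm. Origin at the underside, z up, +x to the front teeth (closed end of the horseshoe). Starts on the table at the robot's left, front within 0.6 rad of world +x.
- cast_b: The second loose cast, just like cast_a; starts on the table at the robot's right.
- cast_seated: A third cast like cast_a that already stands in the middle cell, front to the camera's side, and stays there.
- camera: Black camera with a stubby lens on a short stand, fixed on the far side of the slide, lens towards the slide, near one of the slide's two ends (which one varies): x = +145 mm, y = +140 or -140 mm in slide_frame. 92 x 118 mm, 132 mm high; origin at the centre of its underside.
- mixing_bowl: Bystander: dark rubber mixing bowl, 116 mm across, 62 mm high, on the camera's side of the slide near its other end. Origin at the centre of its underside.
- powder_jar: Bystander: closed jar, 68 mm across, 85 mm high, at the robot's left. Origin at the centre of its underside.
- paper_cup: Bystander: white paper cup, 74 mm across, 88 mm high, at the robot's right. Origin at the centre of its underside.
- cast_a_front (a point): Point at the front of cast_a's plinth, 25 mm ahead of its origin, at its underside.
- cast_b_front (a point): Point at the front of cast_b's plinth, 25 mm ahead of its origin, at its underside.
- cast_seated_front (a point): Point at the front of cast_seated's plinth, 25 mm ahead of its origin, at its underside.

How it is judged:
By the outcome, as a careful person would: the job done as asked, in the order asked, and still so for the second after the job is handed in, while the arm keeps its last pose, push and grip.
It also fails if it takes over 58 s, if anything falls off the work surface, if the arm or the gripper's body presses on something with over 40 N, if the wrist force passes 120 N, or if a joint passes its speed limit or range.

### The arm

A 7-joint arm with a two-finger parallel gripper is mounted at the origin on the work surface. World frame = base frame: x ahead of the robot, y to its left, z up, the work surface at z = 0. Lengths are in m, angles in rad, forces in N, time in s.
With the tool pointing down it reaches from about 0.35 to 0.9 m from the base axis. Payload 8.1 kg.
Tool frame: the origin (TCP) lies at the very end of the fingers, on their centre line; the grasp point (between the pads) lies 19 mm behind it; z points along the fingers, y is the line along which they close (so a half turn about z gives the same grasp; the last joint's range is limited). The gripper opens to 92 mm and grips with 3 to 60 N. Pads are 19 mm wide; open, the fingers measure 130 mm over their backs; the gripper's body (75 mm by 190 mm) begins 47 mm behind the grasp point.
Start: joints at [1.129, 0.434, 0.025, 1.573, -0.012, 1.134, -0.075], TCP at [0.208, -0.589, 0.227] pointing down, gripper open.
Joint ranges: [-2.62, 2.62], [-0.44, 2.09], [-1.27, 1.32], [0.08, 2.57], [-1.32, 4.46], [0.12, 2], [-2.74, 2.74]. Speed limits (rad/s): [2.22, 2.22, 3.01, 3.01, 3.14, 3.14, 3.14].

### API

Orientations are given as a rotation vector (axis times angle).
In Python, from plant import robot gives the robot as it stands.
- The arm moves only by the tool shift_gripper, called as a command line: name --pt "numbers of a row" for each row, then --argument value for the rest. Schema: {"type":"object","properties":{"increments":{"type":"array","items":{"type":"array","items":{"type":"number"},"minItems":6,"maxItems":6},"minItems":1,"maxItems":12},"finger_gap":{"type":"number"},"grip_n":{"type":"number"},"only":{"type":"string"},"quiet":{"type":"boolean"},"lines":{"type":"string"}},"required":["increments"],"additionalProperties":false}. increments is a list of rows, 1 to 12 of them, each of 6 numbers: dx, dy, dz in m, then a rotation vector rx, ry, rz in rad; each row shifts and turns the commanded pose from where the row before left it, along the tool's axes as they then stand; what a row does not reach is not made up. A row lasts 1/10 s, in which the tool goes at most 0.05 m and 0.15 rad, less where a joint would pass 70% of its speed; a pose out of reach is approached as far as the arm can. finger_gap is the finger opening in m, set as the call begins (left out keeps the last). The fingers move at their own pace and stop on an object; grip_n is the grip in N (left out, the last holds). Time passes only in rows, so rows that do not move let the fingers close. The tool returns the time, the measured TCP pose, the force, the opening and the grip force at its end. only (a regular expression) keeps the lines of the reply that match it, lines (a string "A,B") keeps lines A to B, and quiet returns only ok. Input that does not fit is refused with a message, and nothing moves.
- robot.observe(): the state, without advancing time (a new reading comes with each control period).
- robot.snapshot(name): name is "side" or "top" or "wrist"; returns the picture (420x560x3 uint8, red, green, blue); there is no depth.
- robot.camera_info(name): a dict with "fovy" (degrees; the focal length in pixels is half the picture's height over the tangent of half this angle, whatever the lens; pixels are square), "cx", "cy" (the principal point, pixels), "dist" ([k1, k2, p1, p2, k3] as OpenCV has them; the pictures are not rectified), "R" (3x3) and "t" (3): a world point X has camera coordinates R X + t. Camera axes: x right, y down, z forward; pixel columns grow to the right and rows downward; lengths in m; the calibration is good to about 2 mm. A picture is of the moment at which its call begins: read the wrist's pose just before it. camera_info takes no time and is no camera call; for the wrist camera it gives the pose at the moment of the call.
- robot.close_job(): hands the job in; it is judged then, once.
The state is a dict: "time": time; "joints": joint angles; "joint_velocities": joint speeds; "effort": joint torques, N m; "eef_pos": TCP position; "orientation": TCP orientation; "force": force on the tool from outside, world axes, zero at the start; "torque": the same for the moment, N m; "width": finger opening in m; "finger_force": force on a finger pad.
Only numpy, scipy, OpenCV 4.12 (cv2) and the standard library are available. Lean on these libraries where they do the work, as an engineer would, in place of code of your own. Each camera call takes 0.05 s, during which the arm holds its last target. There are 200 camera calls.

## Working session

There is one attempt and no reset: what is moved stays moved. The work goes in short steps, Python scripts to look and compute and a tool call to move; the robot and the scene stay as the last step left them, time stands still between calls to the robot, and variables do not carry over. Pictures are saved under pics/ and viewed, at most 10 in all, crops included, and the job is handed in when it is done.

```bash
ls; mkdir -p pics; python3 - <<'E'
from plant import robot
import cv2,numpy as np
print(robot.observe())
for n in ("top","side"):
    print(n,robot.camera_info(n))
    cv2.imwrite(f"pics/{n}0.png",robot.snapshot(n)[:,:,::-1])
E
```

```text
pics
plant.py
{'time': 0.0, 'joints': array([ 1.12941255,  0.43522187,  0.02497927,  1.57411747, -0.01157285,
        1.13400339, -0.07512161]), 'joint_velocities': array([-2.16578384e-06, -4.51307375e-04, -1.99114574e-03,  1.22889998e-04,
        1.00179713e-04,  8.19212165e-04,  2.32345197e-04]), 'effort': array([-2.34908359e-03, -6.67858958e+01,  9.83518995e-01, -3.14460218e+01,
       -6.07514195e-02,  4.28483728e-02,  1.38364267e-04]), 'eef_pos': array([ 0.20747082, -0.58900321,  0.22593787]), 'orientation': array([-3.09512881e+00, -5.29225807e-01,  6.89441028e-04]), 'force': array([-0.14196614,  0.33578199,  0.21471173]), 'torque': array([-0.07775056, -0.05249731, -0.01852966]), 'finger_force': 0.0, 'width': 0.09177568250706936}
top {'fovy': 42.071864483132515, 'cx': 271.9409574553109, 'cy': 211.45812400306082, 'dist': array([-0.07124003,  0.        ,  0.        ,  0.        ,  0.        ]), 'R': array([[-0.0280205 , -0.999526  ,  0.01275214],
       [-0.99331563,  0.0264128 , -0.1123674 ],
       [ 0.11197731, -0.01581549, -0.9935849 ]]), 't': array([0.00934517, 0.58999784, 1.30778782])}
side {'fovy': 56.03290436071979, 'cx': 280.79770720756926, 'cy': 214.3151643917987, 'dist': array([-0.02870109,  0.        ,  0.        ,  0.        ,  0.        ]), 'R': array([[-0.99023798, -0.13898154,  0.01062415],
       [-0.10381888,  0.68454915, -0.72153593],
       [ 0.09300742, -0.71559527, -0.69229548]]), 't': array([0.5769178 , 0.11407775, 1.25403715])}
```

```bash
python3 -c "
import cv2
for n in ('top','side'):
    a=cv2.imread(f'pics/{n}0.png');cv2.imwrite(f'pics/{n}0b.png',cv2.resize(a,(800,600),interpolation=cv2.INTER_CUBIC))"
```

```text
(no output)
```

View pics/top0b.png

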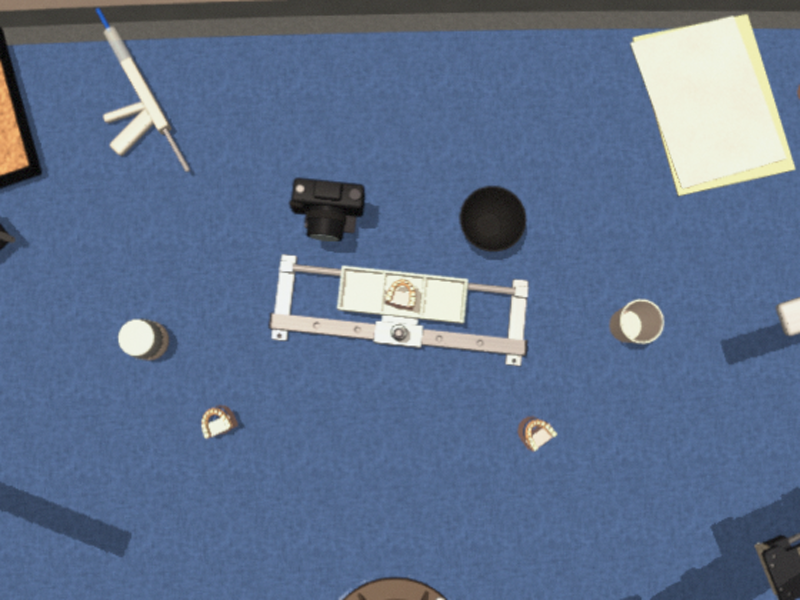

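View pics/side0b.png

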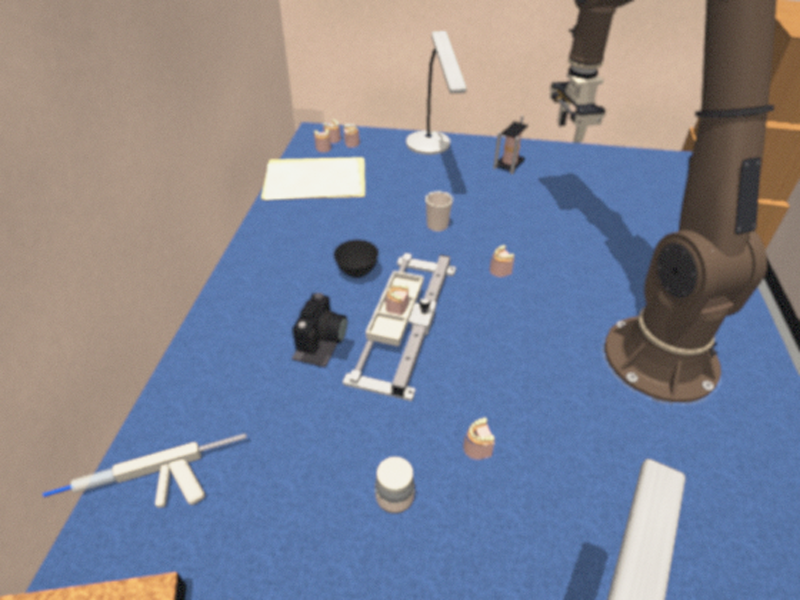

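The top view (800×600) shows the slide with its camera at the left, +y end at (327,208). Holes are at (317,325), (357,329), (439,338) and (480,342), with the knob at (399,332). The casts are at (217,423) and (539,434), jar at (143,340), cup at (638,322), bowl at (493,218). The side view agrees.

```bash
cat > h.py <<'E'
import numpy as np,cv2
from plant import robot
def cam(ci):
    f=210/np.tan(np.radians(ci["fovy"])/2)
    return np.array([[f,0,ci["cx"]],[0,f,ci["cy"]],[0,0,1]]),np.array(ci["dist"]),np.array(ci["R"]),np.array(ci["t"])
def px2w(ci,uv,z):
    K,d,R,t=cam(ci)
    p=cv2.undistortPoints(np.array(uv,float).reshape(-1,1,2),K,d)[:,0]
    r=np.c_[p,np.ones(len(p))]@R; c=-R.T@t
    return c+r*((z-c[2])/r[:,2])[:,None]
def w2px(ci,X):
    K,d,R,t=cam(ci)
    return cv2.projectPoints(np.array(X,float).reshape(-1,1,3),cv2.Rodrigues(R)[0],t,K,d)[0][:,0]
def rect(im,ci,c,yaw,z,half=.05,s=4000):
    # top-down patch at height z; up = local +x, left = local +y
    n=int(2*half*s); v,u=np.mgrid[0:n,0:n]
    lx=half-(v+.5)/s; ly=half-(u+.5)/s
    X=np.stack([c[0]+lx*np.cos(yaw)-ly*np.sin(yaw),c[1]+lx*np.sin(yaw)+ly*np.cos(yaw),0*lx+z],-1)
    m=w2px(ci,X).reshape(n,n,2).astype(np.float32)
    return cv2.remap(im,m[...,0],m[...,1],cv2.INTER_CUBIC)
E
python3 - <<'E'
from h import *
ci=robot.camera_info("top");k=.7
P=lambda uv,z:px2w(ci,np.array(uv,float)*k,z)
h=P([(317,325),(357,329),(439,338),(480,342)],.04)
print("holes",h.round(3).tolist(),np.linalg.norm(h[0]-h[3]))
d=h[0]-h[3];yaw=np.arctan2(d[1],d[0])-np.pi/2;print("yaw",yaw,"mid",h.mean(0))
m=h.mean(0)[:2];ex=np.array([np.cos(yaw),np.sin(yaw)]);print("origin",m+.067*ex)
print("knob",P([(399,332)],.085))
tr=P([(341,267),(469,279),(464,323),(338,310)],.056);print("tray",tr.mean(0),np.linalg.norm(tr[0]-tr[1]),np.linalg.norm(tr[1]-tr[2]), "expect",m+.067*ex)
print("casts",P([(217,423),(539,434)],.06).round(3).tolist())
print("jar,cup,bowl,cam",P([(138,337),(640,320)],.085).round(3).tolist(),P([(493,218)],.06).round(3).tolist(),P([(327,190)],.13).round(3).tolist())
im=cv2.imread("pics/top0.png")
A=[rect(im,ci,c[:2],y,.058,.04,3300) for c,y in [(P([(217,423)],.06)[0],0),(P([(539,434)],.06)[0],0),(m+.067*ex,yaw)]]
cv2.imwrite("pics/c1.png",np.hstack(A))
print(A[0].shape)
E
```

```text
holes [[0.553, 0.116, 0.04], [0.545, 0.048, 0.04], [0.525, -0.091, 0.04], [0.517, -0.161, 0.04]] 0.2793348780630595
yaw -0.13130202063063767 mid [ 0.53496978 -0.0218102   0.04      ]
origin [ 0.60139306 -0.03058217]
knob [[ 0.53420993 -0.02184981  0.085     ]]
tray [ 0.59941276 -0.03136748  0.056     ] 0.2183559965496604 0.07558940604598768 expect [ 0.60139306 -0.03058217]
casts [[0.393, 0.284, 0.06], [0.359, -0.251, 0.06]]
jar,cup,bowl,cam [[0.537, 0.409, 0.085], [0.543, -0.424, 0.085]] [[0.727, -0.189, 0.06]] [[0.765, 0.089, 0.13]]
(264, 264, 3)
```

View pics/c1.png

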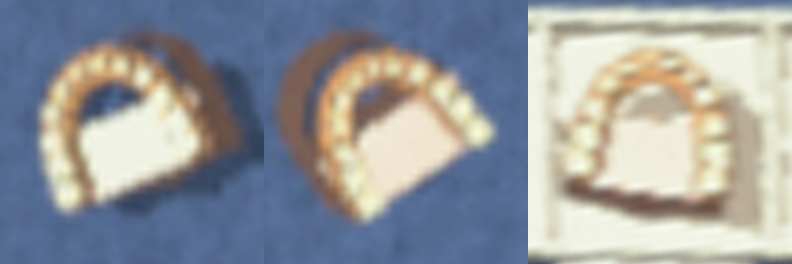

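The holes span 279 mm against a nominal 280, so the slide fit is good: middle hole at (0.535,-0.022) and yaw -0.131. The crop shows cast A's front turned left about 0.35 and B's about 0.6. Next I'll look at both with the wrist camera, starting with B.

```bash
cat >> h.py <<'E'
from scipy.spatial.transform import Rotation as Ro
def go(p,yaw,q=None):
    """tool-frame rotation first, then translation (in the axes after it), to TCP p with tool y at angle yaw, z down"""
    s=robot.observe(); R0=Ro.from_rotvec(s["orientation"])
    y=np.array([np.cos(yaw),np.sin(yaw),0]); z=np.array([0,0,-1.])
    R1=Ro.from_matrix(np.c_[np.cross(y,z),y,z])
    print("pos",s["eef_pos"].round(4),"rot",(R0.inv()*R1).as_rotvec().round(3),"then move",R1.inv().apply(np.array(p)-s["eef_pos"]).round(4))
E
python3 -c "
from h import *
go([.36,-.25,.2],.6)"
```

```text
pos [ 0.2075 -0.5891  0.226 ] rot [-1.000e-03 -1.000e-03 -1.832e+00] then move [0.1937 0.3173 0.026 ]
```

shift_gripper --pt "0 0 0 0 0 -0.15" --pt "0 0 0 0 0 -0.15" --pt "0 0 0 0 0 -0.15" --pt "0 0 0 0 0 -0.15" --pt "0 0 0 0 0 -0.15" --pt "0 0 0 0 0 -0.15" --pt "0 0 0 0 0 -0.15" --pt "0 0 0 0 0 -0.15" --pt "0 0 0 0 0 -0.15" --pt "0 0 0 0 0 -0.15" --pt "0 0 0 0 0 -0.15" --pt "0 0 0 0 0 -0.15" --finger_gap 0.09

```text
time: 1.3
eef_pos: [0.2075, -0.5893, 0.2263]
orientation: [-1.501, -2.759, -0.001]
force: [0.1, -0.1, 0.2]
width: 0.0899
finger_force: 0.0
```

```bash
python3 -c "
from h import *
go([.34,-.25,.22],.6)"
```

```text
pos [ 0.2075 -0.5893  0.2263] rot [ 0.    -0.001 -0.026] then move [0.2052 0.3009 0.0063]
```

shift_gripper --pt "0.0257 0.0376 0 0 0 -0.026" --pt "0.0257 0.0376 0 0 0 0" --pt "0.0257 0.0376 0 0 0 0" --pt "0.0257 0.0376 0 0 0 0" --pt "0.0257 0.0376 0 0 0 0" --pt "0.0257 0.0376 0 0 0 0" --pt "0.0257 0.0376 0 0 0 0" --pt "0.0257 0.0376 0 0 0 0" --pt "0 0 0 0 0 0" --pt "0 0 0 0 0 0"

```text
time: 2.3
eef_pos: [0.3432, -0.2505, 0.2267]
orientation: [-1.471, -2.776, 0.001]
force: [-0.7, -0.6, -0.3]
width: 0.0901
finger_force: 0.0
```

```bash
python3 - <<'E'
from h import *
ci=robot.camera_info("wrist");im=robot.snapshot("wrist")[:,:,::-1]
cv2.imwrite("pics/w1.png",im);import pickle;pickle.dump(ci,open("w1.pkl","wb"))
print(-np.array(ci["R"]).T@ci["t"],ci["R"],ci["fovy"])
E
```

```text
[ 0.29888191 -0.18304694  0.3844737 ] [[ 8.26713099e-01  5.62623016e-01 -8.90734761e-04]
 [ 5.37273161e-01 -7.88992402e-01  2.98041170e-01]
 [ 1.66982039e-01 -2.46873107e-01 -9.54552601e-01]] 58.389588558797115
```

View pics/w1.png

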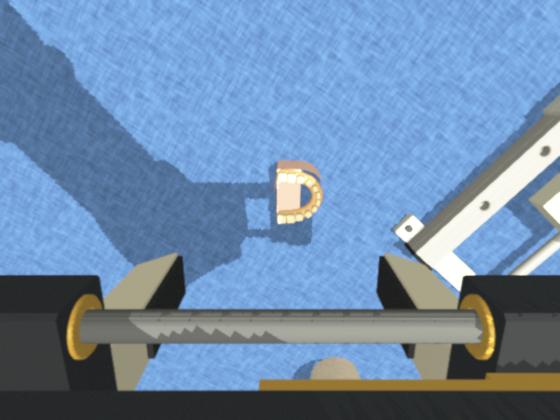

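The wrist picture shows cast B with its heel at column 277, rows 163–224, and its front at (322,196), so its axis runs along the tool's y.

```bash
python3 - <<'E'
from h import *
import pickle
ci=pickle.load(open("w1.pkl","rb"));im=cv2.imread("pics/w1.png")
P=px2w(ci,[(278,170),(278,224),(322,196)],.056);print(P.round(4).tolist(),np.linalg.norm(P[0]-P[1]))
# reddish object mask, hull
b,g,r=[im[...,i].astype(int) for i in range(3)]
m=((r>b+5)).astype(np.uint8);m[:140]=0;m[250:]=0;m[:,:240]=0;m[:,350:]=0
c=max(cv2.findContours(m,0,2)[0],key=cv2.contourArea)
print(cv2.boundingRect(c),cv2.minAreaRect(c))
# model fit: silhouette = hull of D prism projected
from scipy.optimize import minimize
def model(x,y,a,top=.058):
    t=np.linspace(-np.pi/2,np.pi/2,25);D=np.r_[[[-.022,.025],[-.022,-.025]],np.c_[.025*np.cos(t),.025*np.sin(t)]]
    W=np.c_[x+D[:,0]*np.cos(a)-D[:,1]*np.sin(a),y+D[:,0]*np.sin(a)+D[:,1]*np.cos(a)]
    pts=np.vstack([np.c_[W,np.full(len(W),z)] for z in (0,top if 0 else .048)])
    return cv2.convexHull(w2px(ci,pts).astype(np.float32))
def cost(v):
    k=np.zeros((420*4,560*4),np.uint8);cv2.fillConvexPoly(k,(model(*v)*4).astype(np.int32),1)
    M=np.kron(m,np.ones((4,4),np.uint8));return (k!=M).sum()/16
best=minimize(cost,[.36,-.25,.6],method="Nelder-Mead",options=dict(initial_simplex=[[.36,-.25,.6],[.368,-.25,.6],[.36,-.242,.6],[.36,-.25,.75]],xatol=2e-4))
print(best.x,best.fun,m.sum())
h=model(*best.x).astype(int);v=im.copy();cv2.polylines(v,[h],1,(0,255,0));cv2.drawContours(v,[c],-1,(0,0,255))
cv2.imwrite("pics/w1f.png",cv2.resize(v[140:250,240:360],None,fx=5,fy=5))
E
```

```text
[[0.334, -0.2391, 0.056], [0.3625, -0.2811, 0.056], [0.3803, -0.2364, 0.056]] 0.05077793691885396
(275, 161, 48, 63) ((298.5, 192.0), (62.0, 47.0), 90.0)
[ 0.36526504 -0.24996966  0.62541657] 594.1875 2193
```

View pics/w1f.png

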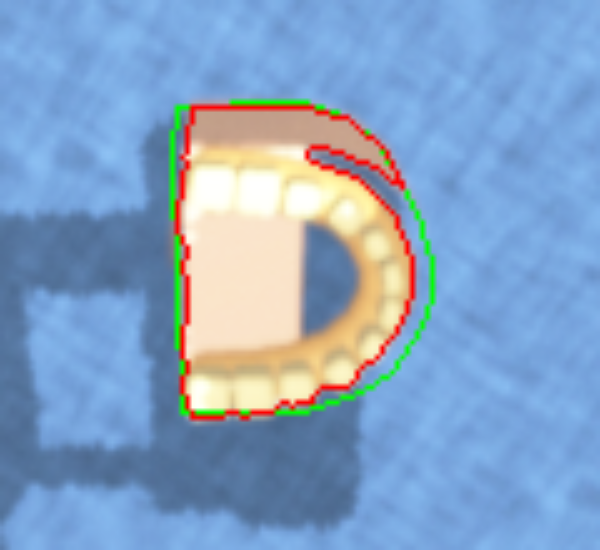

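```bash
python3 -c "
from h import *
go([.367,-.2485,.1],.6);go([.367,-.2485,.022],.6)"
```

```text
pos [ 0.3427 -0.2516  0.2266] rot [-0.001  0.    -0.006] then move [-0.0111  0.0218  0.1266]
pos [ 0.3427 -0.2516  0.2266] rot [-0.001  0.    -0.006] then move [-0.0111  0.0218  0.2046]
```

shift_gripper --pt "-0.0055 0.011 0.02 0 0 0" --pt "-0.0055 0.011 0.03 0 0 0" --pt "0 0 0.03 0 0 0" --pt "0 0 0.03 0 0 0" --pt "0 0 0.03 0 0 0" --pt "0 0 0.03 0 0 0" --pt "0 0 0.02 0 0 0" --pt "0 0 0.0145 0 0 0" --pt "0 0 0 0 0 0" --pt "0 0 0 0 0 0" --finger_gap 0.09

```text
time: 3.35
eef_pos: [0.367, -0.2489, 0.0221]
orientation: [-1.476, -2.772, 0.0]
force: [1.0, 0.4, -0.2]
width: 0.0901
finger_force: 0.0
```

shift_gripper --pt "0 0 0 0 0 0" --pt "0 0 0 0 0 0" --pt "0 0 0 0 0 0" --pt "0 0 0 0 0 0" --pt "0 0 0 0 0 0" --pt "0 0 0 0 0 0" --pt "0 0 0 0 0 0" --pt "0 0 0 0 0 0" --finger_gap 0.03 --grip_n 20

```text
time: 4.15
eef_pos: [0.3672, -0.2482, 0.0223]
orientation: [-1.474, -2.774, 0.001]
force: [-2.0, -1.6, 5.4]
width: 0.0486
finger_force: 20.0
```

shift_gripper --pt "0 0 -0.02 0 0 0" --pt "0 0 -0.04 0 0 0" --pt "0 0 -0.05 0 0 0" --pt "0 0 0 0 0 0.15" --pt "0 0 0 0 0 0.15" --pt "0 0 0 0 0 0.15" --pt "0 0 0 0 0 0.15" --pt "0 0 0 0 0 0.131" --pt "0 0 0 0 0 0"

```text
time: 5.05
eef_pos: [0.3674, -0.2476, 0.132]
orientation: [-2.37, -2.062, 0.0]
force: [0.1, -0.5, -0.9]
width: 0.0487
finger_force: 20.0
```

```bash
python3 -c "
from h import *
go([.5928,-.1006,.132],-.131)"
```

```text
pos [ 0.3674 -0.2476  0.132 ] rot [-0.    -0.    -0.008] then move [0.1752 0.2043 0.    ]
```

shift_gripper --pt "0.0219 0.0255 0 0 0 -0.008" --pt "0.0219 0.0255 0 0 0 0" --pt "0.0219 0.0255 0 0 0 0" --pt "0.0219 0.0255 0 0 0 0" --pt "0.0219 0.0255 0 0 0 0" --pt "0.0219 0.0255 0 0 0 0" --pt "0.0219 0.0255 0 0 0 0" --pt "0.0219 0.0255 0 0 0 0" --pt "0 0 0 0 0 0" --pt "0 0 0 0 0 0"

```text
time: 6.05
eef_pos: [0.5924, -0.0999, 0.1315]
orientation: [-2.354, -2.078, 0.001]
force: [-0.9, -1.2, -1.7]
width: 0.0486
finger_force: 20.0
```

```bash
python3 - <<'E'
from h import *
ci=robot.camera_info("wrist");im=robot.snapshot("wrist")[:,:,::-1]
cv2.imwrite("pics/w2.png",im);import pickle;pickle.dump(ci,open("w2.pkl","wb"))
go([.5928,-.1006,.061],-.131)
E
```

```text
pos [ 0.5917 -0.101   0.1315] rot [-0.002  0.     0.005] then move [0.0006 0.0011 0.0705]
```

View pics/w2.png

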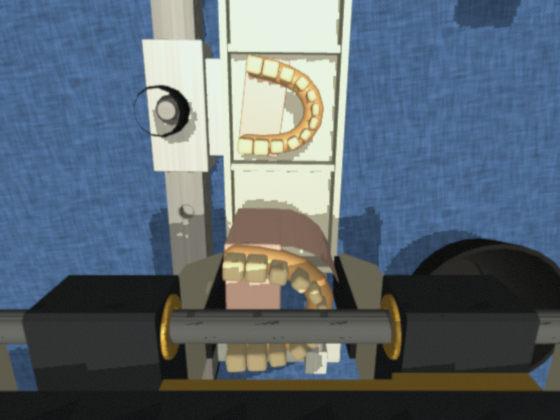

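The wrist view shows the cast held square over the right cell. The dividers are at rows 51 and 164, the inner walls at about columns 231 and 337, the knob at (166,110), and a tube hole at (187,211).

```bash
python3 - <<'E'
from h import *
import pickle
ci=pickle.load(open("w2.pkl","rb"))
o=np.array([.6005,-.031]);a=-.131;R=np.array([[np.cos(a),np.sin(a)],[-np.sin(a),np.cos(a)]])
for n,uv,z in [("div L/M",(284,51),.056),("div M/R",(284,166),.056),("outer edges@mid",(224,110),.056),("",(347,110),.056),("edge low",(229,230),.056),("knob",(166,110),.085),("hole -70",(187,211),.04),("seated heel ends",(248,62),.061),("",(241,150),.061),("seated front",(322,105),.061)]:
    w=px2w(ci,[uv],z)[0];print(n,w.round(4),"slide",(R@(w[:2]-o)).round(4))
E
```

```text
div L/M [0.6081 0.0029 0.056 ] slide [0.0031 0.0346]
div M/R [ 0.6001 -0.0634  0.056 ] slide [ 0.0038 -0.0322]
outer edges@mid [ 0.5684 -0.0253  0.056 ] slide [-0.0326  0.0015]
 [ 0.6417 -0.0343  0.056 ] slide [0.0413 0.0021]
edge low [ 0.5588 -0.1015  0.056 ] slide [-0.0321 -0.0753]
knob [ 0.5425 -0.0208  0.085 ] slide [-0.0588  0.0026]
hole -70 [ 0.529  -0.0896  0.04  ] slide [-0.0632 -0.0675]
seated heel ends [ 0.5871 -0.0008  0.061 ] slide [-0.0172  0.0282]
 [ 0.5755 -0.0495  0.061 ] slide [-0.0224 -0.0217]
seated front [ 0.6266 -0.0294  0.061 ] slide [0.0256 0.005 ]
```

shift_gripper --pt "0.0015 0.004 0.02 0 0 0" --pt "0 0 0.02 0 0 0" --pt "0 0 0.015 0 0 0" --pt "0 0 0.01 0 0 0" --pt "0 0 0.005 0 0 0" --pt "0 0 0 0 0 0" --pt "0 0 0 0 0 0" --pt "0 0 0 0 0 0"

```text
time: 6.9
eef_pos: [0.5971, -0.0998, 0.063]
orientation: [2.359, 2.073, 0.001]
force: [0.1, -0.7, -1.4]
width: 0.0486
finger_force: 20.0
```

shift_gripper --pt "0 0 0.0015 0 0 0" --pt "0 0 0.0015 0 0 0" --pt "0 0 0 0 0 0" --pt "0 0 0 0 0 0"

```text
time: 7.3
eef_pos: [0.597, -0.0998, 0.0604]
orientation: [2.359, 2.073, 0.001]
force: [-2.1, 0.4, 7.8]
width: 0.0486
finger_force: 20.0
```

Contact is at the expected height. Release and lift.

shift_gripper --pt "0 0 0 0 0 0" --pt "0 0 0 0 0 0" --pt "0 0 0 0 0 0" --pt "0 0 0 0 0 0" --pt "0 0 -0.01 0 0 0" --pt "0 0 -0.03 0 0 0" --pt "0 0 -0.04 0 0 0" --pt "0 0 -0.04 0 0 0" --pt "0 0 -0.03 0 0 0" --pt "0 0 0 0 0 0" --finger_gap 0.088

```text
time: 8.3
eef_pos: [0.5992, -0.0995, 0.2149]
orientation: [2.355, 2.07, 0.009]
force: [0.7, -1.8, -0.1]
width: 0.088
finger_force: 0.0
```

```bash
python3 -c "
from h import *
go([.37,.25,.21],.4)"
```

```text
pos [ 0.5992 -0.0995  0.2149] rot [ 0.008  0.002 -0.529] then move [ 0.4112 -0.075   0.0049]
```

shift_gripper --pt "0 0 0 0 0 -0.15" --pt "0 0 0 0 0 -0.15" --pt "0 0 0 0 0 -0.15" --pt "0 0 0 0 0 -0.08" --pt "0.0457 -0.0083 0 0 0 0" --pt "0.0457 -0.0083 0 0 0 0" --pt "0.0457 -0.0083 0 0 0 0" --pt "0.0457 -0.0083 0 0 0 0" --pt "0.0457 -0.0083 0 0 0 0" --pt "0.0457 -0.0083 0 0 0 0" --pt "0.0457 -0.0083 0 0 0 0"

```text
time: 9.4
eef_pos: [0.4168, 0.1732, 0.2093]
orientation: [1.735, 2.619, -0.0]
force: [0.3, 0.8, 0.0]
width: 0.0881
finger_force: 0.0
```

shift_gripper --pt "0.0457 -0.0083 0 0 0 0" --pt "0.0457 -0.0083 0 0 0 0" --pt "0 0 0 0 0 0" --pt "0 0 0 0 0 0"

```text
time: 9.8
eef_pos: [0.3665, 0.2504, 0.2093]
orientation: [1.73, 2.622, -0.0]
force: [1.0, 0.2, 0.2]
width: 0.0878
finger_force: 0.0
```

```bash
python3 - <<'E'
from h import *
ci=robot.camera_info("wrist");im=robot.snapshot("wrist")[:,:,::-1]
cv2.imwrite("pics/w3.png",im);import pickle;pickle.dump(ci,open("w3.pkl","wb"))
E
```

```text
(no output)
```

View pics/w3.png

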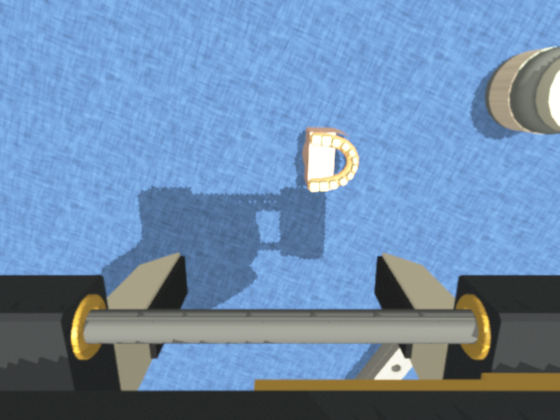

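Cast A has its heel at column ~307, rows 130–191, and its front at (358,160).

```bash
python3 - <<'E'
from h import *
import pickle
ci=pickle.load(open("w3.pkl","rb"));im=cv2.imread("pics/w3.png")
b,g,r=[im[...,i].astype(int) for i in range(3)]
m=(r>b+5).astype(np.uint8);m[:110]=0;m[220:]=0;m[:,:280]=0;m[:,390:]=0
c=max(cv2.findContours(m,0,2)[0],key=cv2.contourArea);print(cv2.boundingRect(c))
p=c[:,0,:]
for r0 in range(130,196,6):
    q=p[abs(p[:,1]-r0)<=1];print(r0,q[:,0].min() if len(q) else None,end="; ")
P=px2w(ci,[(309,140),(308,191),(358,160)],.056);print(P.round(4).tolist())
d=P[0]-P[1];a=np.arctan2(-d[0],d[1]);M=(P[0]+P[1])/2;print(a,M[:2]+.022*np.array([np.cos(a),np.sin(a)]))
E
```

```text
(303, 127, 56, 65)
130 306; 136 338; 142 305; 148 303; 154 357; 160 303; 166 357; 172 354; 178 349; 184 306; 190 310; [[0.372, 0.2998, 0.056], [0.3891, 0.2603, 0.056], [0.4163, 0.3009, 0.056]]
0.4080759179591838 [0.40073917 0.28877892]
```

```bash
python3 -c "
from h import *
go([.4005,.2885,.022],.405)"
```

```text
pos [0.3673 0.2493 0.2091] rot [-0.     0.001 -0.004] then move [0.023  0.0459 0.1871]
```

shift_gripper --pt "0.0115 0.023 0 0 0 0" --pt "0.0115 0.023 0.027 0 0 0" --pt "0 0 0.03 0 0 0" --pt "0 0 0.03 0 0 0" --pt "0 0 0.03 0 0 0" --pt "0 0 0.03 0 0 0" --pt "0 0 0.025 0 0 0" --pt "0 0 0.015 0 0 0" --pt "0 0 0 0 0 0" --pt "0 0 0 0 0 0" --finger_gap 0.09

```text
time: 10.85
eef_pos: [0.4014, 0.2879, 0.0223]
orientation: [1.737, 2.618, -0.001]
force: [-0.0, 0.6, 0.5]
width: 0.0901
finger_force: 0.0
```

shift_gripper --pt "0 0 0 0 0 0" --pt "0 0 0 0 0 0" --pt "0 0 0 0 0 0" --pt "0 0 0 0 0 0" --pt "0 0 0 0 0 0" --pt "0 0 0 0 0 0" --pt "0 0 0 0 0 0" --pt "0 0 0 0 0 0" --finger_gap 0.03 --grip_n 20

```text
time: 11.65
eef_pos: [0.4007, 0.2889, 0.0223]
orientation: [1.735, 2.619, -0.0]
force: [-0.7, -0.7, 3.5]
width: 0.0484
finger_force: 20.0
```

shift_gripper --pt "0 0 -0.02 0 0 0" --pt "0 0 -0.04 0 0 0" --pt "0 0 -0.05 0 0 0" --pt "0 0 0 0 0 0.15" --pt "0 0 0 0 0 0.15" --pt "0 0 0 0 0 0.15" --pt "0 0 0 0 0 0.086" --pt "0 0 0 0 0 0" --pt "0 0 0 0 0 0"

```text
time: 12.55
eef_pos: [0.4004, 0.2888, 0.132]
orientation: [2.363, 2.07, -0.001]
force: [-0.1, -0.3, -1.7]
width: 0.0484
finger_force: 20.0
```

```bash
python3 - <<'E'
from h import *
o=np.array([.603,-.030]);a=-.131
c=o+.07*np.array([-np.sin(a),np.cos(a)])+.0015*np.array([np.cos(a),np.sin(a)])
print(c);go([*c,.132],a)
E
```

```text
[0.61363094 0.03920429]
pos [0.4004 0.2888 0.132 ] rot [-0.     0.    -0.001] then move [-0.2196  0.244  -0.    ]
```

shift_gripper --pt "-0.022 0.0244 0 0 0 0" --pt "-0.022 0.0244 0 0 0 0" --pt "-0.022 0.0244 0 0 0 0" --pt "-0.022 0.0244 0 0 0 0" --pt "-0.022 0.0244 0 0 0 0" --pt "-0.022 0.0244 0 0 0 0" --pt "-0.022 0.0244 0 0 0 0" --pt "-0.022 0.0244 0 0 0 0" --pt "-0.022 0.0244 0 0 0 0" --pt "-0.022 0.0244 0 0 0 0" --pt "0 0 0 0 0 0" --pt "0 0 0 0 0 0"

```text
time: 13.75
eef_pos: [0.6128, 0.0371, 0.1315]
orientation: [-2.366, -2.066, 0.001]
force: [0.0, 0.5, -1.8]
width: 0.0485
finger_force: 20.0
```

```bash
python3 - <<'E'
from h import *
ci=robot.camera_info("wrist");im=robot.snapshot("wrist")[:,:,::-1]
cv2.imwrite("pics/w4.png",im);t=robot.snapshot("top")[:,:,::-1];cv2.imwrite("pics/t4.png",t)
go([.6136,.0392,.061],-.131)
ct=robot.camera_info("top")
a=-.131;A=rect(t,ct,[.603,-.03],a,.085,.15,2000)
cv2.imwrite("pics/m4.png",np.hstack([cv2.resize(im,(440,330)),cv2.resize(A,(330,330))]))
E
```

```text
pos [0.6121 0.039  0.1319] rot [-0.001 -0.001 -0.002] then move [0.0004 0.0015 0.0709]
```

View pics/m4.png

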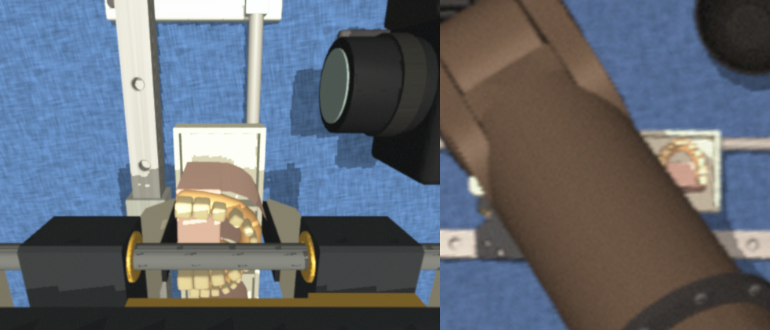

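Cast B stands upright in the right cell with its front to the camera side, and cast A is square over the left cell. The camera's lens and body stay clear of the gripper.

shift_gripper --pt "0.0005 0.0015 0.02 0 0 0" --pt "0 0 0.02 0 0 0" --pt "0 0 0.015 0 0 0" --pt "0 0 0.01 0 0 0" --pt "0 0 0.005 0 0 0" --pt "0 0 0.0015 0 0 0" --pt "0 0 0.001 0 0 0" --pt "0 0 0 0 0 0" --pt "0 0 0 0 0 0"

```text
time: 14.75
eef_pos: [0.6148, 0.0384, 0.0604]
orientation: [2.366, 2.066, 0.002]
force: [-0.4, -0.4, 1.1]
width: 0.0483
finger_force: 20.0
```

shift_gripper --pt "0 0 0 0 0 0" --pt "0 0 0 0 0 0" --pt "0 0 0 0 0 0" --pt "0 0 0 0 0 0" --pt "0 0 -0.01 0 0 0" --pt "0 0 -0.03 0 0 0" --pt "0 0 -0.04 0 0 0" --pt "0 0 -0.04 0 0 0" --pt "0 0 -0.03 0 0 0" --pt "0 0 0 0 0 0" --pt "0 0 0 0 0 0" --finger_gap 0.088

```text
time: 15.85
eef_pos: [0.6147, 0.0383, 0.2109]
orientation: [2.365, 2.066, 0.002]
force: [0.4, 0.6, -0.1]
width: 0.0879
finger_force: 0.0
```

```bash
python3 -c "
from h import *
print(robot.observe()['joints'].round(2))
go([.5376,-.0212,.2],-.131+np.pi/2);go([.5376,-.0212,.2],-.131-np.pi/2)"
```

```text
[ 0.2   0.49 -0.51  1.59  0.26  1.13 -0.51]
pos [0.6147 0.0383 0.2109] rot [ 2.000e-03  1.000e-03 -1.575e+00] then move [ 0.0687 -0.0691  0.0109]
pos [0.6147 0.0383 0.2109] rot [ 1.000e-03 -2.000e-03  1.567e+00] then move [-0.0687  0.0691  0.0109]
```

shift_gripper --pt "0 0 0 0 0 0.15" --pt "0 0 0 0 0 0.15" --pt "0 0 0 0 0 0.15" --pt "0 0 0 0 0 0.15" --pt "0 0 0 0 0 0.15" --pt "0 0 0 0 0 0.15" --pt "0 0 0 0 0 0.15" --pt "0 0 0 0 0 0.15" --pt "0 0 0 0 0 0.15" --pt "0 0 0 0 0 0.15" --pt "0 0 0 0 0 0.067" --pt "-0.034 0.034 0 0 0 0"

```text
time: 17.05
eef_pos: [0.5779, 0.0132, 0.2078]
orientation: [-3.133, 0.201, 0.001]
force: [0.7, -2.1, 0.2]
width: 0.0883
finger_force: 0.0
```

shift_gripper --pt "-0.0347 0.0351 0 0 0 0" --pt "0 0 0 0 0 0" --pt "0 0 0 0 0 0"

```text
time: 17.35
eef_pos: [0.536, -0.0221, 0.209]
orientation: [3.134, -0.209, -0.003]
force: [0.6, 1.7, 0.2]
width: 0.0881
finger_force: 0.0
```

```bash
python3 - <<'E'
from h import *
ci=robot.camera_info("wrist");im=robot.snapshot("wrist")[:,:,::-1]
cv2.imwrite("pics/w5.png",im);import pickle;pickle.dump(ci,open("w5.pkl","wb"))
print(robot.observe()['joints'].round(2));go([.5376,-.0212,.2],-.131-np.pi/2)
E
```

```text
[ 0.06  0.32 -0.16  1.8   0.06  1.03 -1.82]
pos [ 0.5372 -0.021   0.2093] rot [-0.     0.001 -0.001] then move [0.0005 0.0001 0.0093]
```

View pics/w5.png

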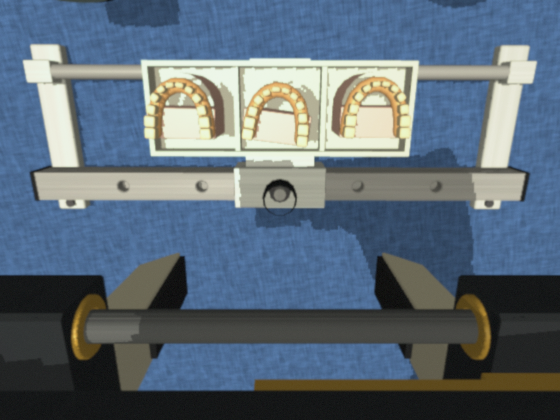

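All three casts stand upright in their cells, fronts to the camera side. The holes are at row 186, columns 123, 202, 357 and 436, and the knob ring is centred at (280,197).

```bash
python3 - <<'E'
from h import *
import pickle
ci=pickle.load(open("w5.pkl","rb"))
h=px2w(ci,[(123,186),(202,186),(357,186),(436,186)],.04);print(h.round(4).tolist(),h.mean(0))
d=h[0]-h[3];print(np.linalg.norm(d),np.arctan2(d[1],d[0])+np.pi/2, np.arctan2(d[1],d[0])-np.pi/2)
print(px2w(ci,[(280,197),(264,197),(296,197),(279,190)],.085).round(4).tolist())
E
```

```text
[[0.5559, 0.1176, 0.04], [0.5466, 0.0477, 0.04], [0.5284, -0.0897, 0.04], [0.519, -0.1596, 0.04]] [ 0.53747938 -0.02101649  0.04      ]
0.27958900644248974 3.0094095982355777 -0.13218305535421537
[[0.5398, -0.0218, 0.085], [0.5414, -0.0095, 0.085], [0.5381, -0.0341, 0.085], [0.5455, -0.0218, 0.085]]
```

shift_gripper --pt "0.0008 0 0.03 0 0 0" --pt "0 0 0.03 0 0 0" --pt "0 0 0.03 0 0 0" --pt "0 0 0.03 0 0 0" --pt "0 0 0.02 0 0 0" --pt "0 0 0.0133 0 0 0" --pt "0 0 0 0 0 0" --pt "0 0 0 0 0 0"

```text
time: 18.2
eef_pos: [0.5387, -0.0208, 0.0567]
orientation: [-3.135, 0.205, -0.0]
force: [0.4, -0.2, 0.4]
width: 0.088
finger_force: 0.0
```

shift_gripper --pt "0 0 0 0 0 0" --pt "0 0 0 0 0 0" --pt "0 0 0 0 0 0" --pt "0 0 0 0 0 0" --pt "0 0 0 0 0 0" --pt "0 0 0 0 0 0" --pt "0 0 0 0 0 0" --pt "0 0 0 0 0 0" --pt "0 0 0 0 0 0" --pt "0 0 0 0 0 0" --finger_gap 0.015 --grip_n 40

```text
time: 19.2
eef_pos: [0.538, -0.0215, 0.0564]
orientation: [3.135, -0.206, -0.0]
force: [0.4, -1.4, 0.5]
width: 0.0262
finger_force: 40.0
```

shift_gripper --pt "0 0 -0.004 0 0 0" --pt "0 0 -0.004 0 0 0" --pt "0 0 -0.003 0 0 0" --pt "0 0 0 0 0 0" --pt "0 0 0 0 0 0"

```text
time: 19.7
eef_pos: [0.5379, -0.0214, 0.0673]
orientation: [3.135, -0.206, -0.0]
force: [2.0, -1.6, -9.4]
width: 0.0261
finger_force: 40.0
```

shift_gripper --pt "0 -0.003 0 0 0 0" --pt "0 -0.006 0 0 0 0" --pt "0 -0.007 0 0 0 0" --pt "0 -0.007 0 0 0 0" --pt "0 -0.007 0 0 0 0" --pt "0 -0.007 0 0 0 0" --pt "0 -0.007 0 0 0 0" --pt "0 -0.007 0 0 0 0" --pt "0 -0.007 0 0 0 0" --pt "0 -0.006 0 0 0 0" --pt "0 -0.004 0 0 0 0" --pt "0 -0.002 0 0 0 0"

```text
time: 20.9
eef_pos: [0.5473, 0.0487, 0.0675]
orientation: [-3.135, 0.205, -0.0]
force: [3.2, -3.7, -8.4]
width: 0.0259
finger_force: 40.0
```

shift_gripper --pt "0 0 0 0 0 0" --pt "0 0 0 0 0 0"

```text
time: 21.1
eef_pos: [0.5474, 0.0488, 0.0675]
orientation: [-3.134, 0.205, -0.001]
force: [3.8, 1.2, -8.9]
width: 0.026
finger_force: 40.0
```

```bash
python3 - <<'E'
from h import *
go([.5379-.07*np.sin(-.132),-.0214+.07*np.cos(.132),.0673],-.132-np.pi/2)
E
```

```text
pos [0.5474 0.0488 0.0675] rot [-0.001 -0.     0.001] then move [-0.0002  0.0009  0.0002]
```

shift_gripper --pt "0 0.0007 0 0 0 0" --pt "0 0 0.004 0 0 0" --pt "0 0 0.004 0 0 0" --pt "0 0 0.003 0 0 0" --pt "0 0 0.001 0 0 0" --pt "0 0 0 0 0 0" --pt "0 0 0 0 0 0" --pt "0 0 0 0 0 0"

```text
time: 21.9
eef_pos: [0.5474, 0.0476, 0.0563]
orientation: [-3.135, 0.206, -0.001]
force: [-0.4, 0.9, 6.9]
width: 0.0258
finger_force: 40.0
```

```bash
python3 - <<'E'
from h import *
print(robot.observe()["force"]);t=robot.snapshot("top")[:,:,::-1];ct=robot.camera_info("top")
s=robot.snapshot("side")[:,:,::-1];w=robot.snapshot("wrist")[:,:,::-1]
cv2.imwrite("pics/f.png",np.hstack([cv2.resize(w,(400,300)),cv2.resize(s[130:300,210:360],(340,300))]))
E
```

```text
[-0.36845969  0.85866364  6.85573736]
```

View pics/f.png

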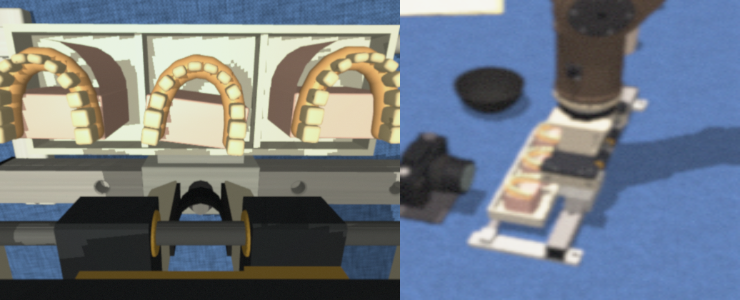

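The casts are still in place and the tray has moved one hole along. The height of 0.0563 matches the home grasp at 0.0564. A small sideways nudge will confirm the lock.

shift_gripper --pt "0 -0.003 0 0 0 0" --pt "0 0 0 0 0 0" --pt "0 0 0 0 0 0"

```text
time: 22.35
eef_pos: [0.5476, 0.0492, 0.0563]
orientation: [3.133, -0.207, 0.001]
force: [-1.2, -1.9, 7.8]
width: 0.0264
finger_force: 40.0
```

shift_gripper --pt "0 0.006 0 0 0 0" --pt "0 0 0 0 0 0" --pt "0 0 0 0 0 0"

```text
time: 22.65
eef_pos: [0.5472, 0.0462, 0.0564]
orientation: [-3.133, 0.204, -0.002]
force: [0.8, 6.9, 3.9]
width: 0.026
finger_force: 40.0
```

shift_gripper --pt "0 -0.003 0 0 0 0" --pt "0 0 0 0 0 0" --pt "0 0 0 0 0 0" --pt "0 0 0 0 0 0"

```text
time: 23.05
eef_pos: [0.5474, 0.0474, 0.0563]
orientation: [3.135, -0.206, 0.001]
force: [0.5, 0.9, 5.9]
width: 0.0261
finger_force: 40.0
```

shift_gripper --pt "0 -0.003 0 0 0 0" --pt "0 -0.003 0 0 0 0" --pt "0 0 0 0 0 0" --pt "0 0 0 0 0 0"

```text
time: 23.45
eef_pos: [0.5476, 0.0496, 0.0563]
orientation: [3.13, -0.21, -0.0]
force: [-3.0, -9.5, 10.5]
width: 0.0261
finger_force: 40.0
```

shift_gripper --pt "0 0.003 0 0 0 0" --pt "0 0.003 0 0 0 0" --pt "0 0 0 0 0 0" --pt "0 0 0 0 0 0" --pt "0 0 0 0 0 0"

```text
time: 23.95
eef_pos: [0.5473, 0.047, 0.0563]
orientation: [3.134, -0.207, 0.001]
force: [0.0, 1.1, 7.4]
width: 0.026
finger_force: 40.0
```

The tray is locked: a 6 mm push moved it only about 2 mm, which is the play, while the force rose. Handing in.

```bash
python3 -c "
from plant import robot
print(robot.close_job())"
```

```text
the job is handed in; nothing more can be done
None
```

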